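# Hold the sprung lid of the ring box at its pointer

## Robot

A 6-joint arm with a two-finger parallel gripper is mounted at the origin on the work surface. World frame = base frame: x ahead of the robot, y to its left, z up, the work surface at z = 0. Lengths are in mm, angles in rad, forces in N, time in s.
With the tool pointing down it reaches from about 400 to 925 mm from the base axis. Payload 12.5 kg.
Tool frame: the origin (TCP) lies on the centre line of the jaws, within the pads' length; the fingertips stand 19 mm ahead of it and the grasp point (between the pads) is the TCP; y points along the fingers, x is the direction in which the jaws open and shut, and the axes are right-handed (so a half turn about y gives the same grasp; the last joint's range is limited). The gripper opens to 95 mm and grips with 3 to 60 N. Pads are 20 mm wide; open, the fingers measure 119 mm over their backs; the gripper's body (75 mm by 180 mm) begins 59 mm behind the grasp point.
Start: joints at [-1.251, 0.491, 1.559, -0, 1.092, -0.106], TCP at [258.179, -569.199, 233.661] pointing down, gripper open.
Joint ranges: [-3.1, 3.1], [-0.84, 2.19], [0.05, 2.79], [-1.13, 4.28], [0.06, 2.93], [-2.69, 2.69]. Speed limits (rad/s): [2.22, 2.22, 2.79, 3.14, 3.14, 3.14].

## Interface

Orientations are given as [roll, pitch, yaw] about the fixed x, y, z axes, in that order (R = Rz(yaw) Ry(pitch) Rx(roll)).
In Python, from cell import env gives the robot as it stands. The module is installed in compiled form; this text tells all that it offers.
- The arm moves only by the tool move_arm, never from a script. Its argument "rows" is a list of rows, each an object of numbers: "tx", "ty", "tz": the shift along the tool's x, y, z in cm; "rx", "ry", "rz": the turn, a rotation vector about the tool's x, y, z in rad; "grip": the opening in per cent of the stroke, from 0 (shut) to 100 (fully open). In form: [{"tx": .., "ty": .., "tz": .., "rx": .., "ry": .., "rz": .., "grip": ..}, ...]. A call has 1 to 10 rows; each row shifts and turns the commanded pose from where the row before left it, along the tool's axes as they then stand; what a row does not reach is not made up. A row lasts 1/12 s, in which the tool goes at most 41.7 mm and 7.16 degrees, less where a joint would pass 70% of its speed; a pose out of reach is approached as far as the arm can. A call is refused whole if a number of a shift passes 4.17 or a number of a turn 0.125, either way. A call with a gripper value outside its range is refused whole. The fingers move at their own pace and stop on an object; the grip force is fixed at half the most. Time passes only in rows, so rows that do not move let the fingers close. It gives the time, the measured TCP pose, the force and the opening at its end, in the units of the state.
- env.state(): the state, without advancing time (a new reading comes with each control period).
- env.read_camera(name): name is "side" or "top"; returns (picture, depth): 384x512x3 uint8, blue, green, red; 384x512 float32, mm along the optical axis (not along the pixel's ray), 0 where there is no reading.
- env.calibration(name): a dict with "vertical_fov" (degrees; the focal length in pixels is half the picture's height over the tangent of half this angle, whatever the lens; pixels are square), "cx", "cy" (the principal point, pixels), "dist" ([k1, k2, p1, p2, k3] as OpenCV has them; the pictures are not rectified), "eye" and "rotation" of the camera in the world. Camera axes: x right, y up, looking along -z (the intrinsics and any distortion apply to the point x, -y, -z); pixel columns grow to the right and rows downward; lengths in mm; the calibration is good to about 2 mm. A picture is of the moment at which its call begins. calibration takes no time and is no camera call.
- env.job_done(): hands the job in, once; it reports no verdict.
The state is a dict: "t": time; "joints": joint angles; "qvel": joint speeds; "tau": joint torques, N m; "eef_pos": TCP position; "tcp_rot": TCP orientation; "ft_force": force on the tool from outside, world axes, zero at the start; "moment": the same for the moment, N m; "opening": opening from 0.0 (shut) to 1.0 (fully open).
Only numpy, scipy, OpenCV 4.12 (cv2) and the standard library are available. Lean on these libraries where they do the work, as an engineer would, in place of code of your own. Each camera call takes 0.05 s, during which the arm holds its last target.

## Task

Take the wooden ring clamp off the lid of the green ring-drying box and lay it flat on the black bench pad. Then lift the sprung lid until it lies in line with the yellow pointer, and finish holding it still there with the fingers, because it springs shut if let go. Leave the pointer as it is set, and do not disturb the magnifier, the tool cup or the white dish.

Things in the scene. Friction and masses are not known exactly. Their poses are not given: they have to be found in the camera images.
- drybox: Green fixed open box, 180 (x) x 220 (y) x 100 mm high, bolted to the bench, with a white lid; origin at the centre of its underside. Its +x points from the handle side to the hinge side. Place and yaw (up to 0.3 rad) vary. On its +y side stands a thin grey graduated arc with its centre on the hinge, 146 mm from the box's middle, reaching up to 115 mm above the lid.
- lid (a joint): Lid angle in rad about the hinge along the box's far (+x) top edge: 0 shut, grows as the handle side rises, stops at 1.4. White plate 180 x 220 x 12 mm lying on the rim (top at 112 mm above the bench when shut), red stripe along its +y edge. A spring closes it: about 1.0 N m with the weight when shut to 1.9 N m at 0.8 rad, so about 4 to 9 N at the handle; let go, it snaps shut.
- lid_handle (a point): Middle of the lid's handle: a round steel bar 12 mm thick and 110 mm long along the box's y, 50 mm in front of the lid's front edge on two 8 mm rods at its ends, 106 mm above the bench when shut; free space all round it. 230 mm from the hinge. The lid's frame: x along the lid from handle to hinge, y along the bar, z out of the lid's outer face.
- lid_hinge (a point): Point in the middle of the hinge axis (axis along the box's y), 90 mm behind the box's centre, 106 mm above the bench, level with the bar of the shut lid. The frame turns with the lid, like lid_handle.
- pointer (a joint): Angle in rad of the yellow pointer, set somewhere from 0.35 to 0.8: same axis, zero and sense as the lid's angle, so the lid is in line with the pointer when both values are equal. Held by friction.
- pointer_tip (a point): Tip of the pointer: a yellow bar reaching 170 mm from the hinge axis, 8 mm wide and 10 mm high, turning on the hinge axis beside the lid, 130 mm to the +y side of the box's middle; it stands up to 235 mm above the bench, so pass above it. Its x axis runs from tip to pivot.
- clamp: Jeweller's ring clamp of light wood with a brass band, 28 mm wide (y), 24 mm high, about 118 mm long (x, from -63 to +55 mm of the origin); it starts lying loose on the shut lid, roughly along the handle's direction (up to 0.35 rad off). Origin at the centre of its underside. About 110 g.
- pad: Black rubber bench pad 160 x 160 x 6 mm, fixed flat on the bench; origin at the centre of its underside. It lies on the left or the right, the box on the other side.
- magnifier: Bystander: magnifying glass on a green foot 90 x 70 mm with a blue jointed arm, 160 mm high; loose. Origin under the foot.
- toolcup: Bystander: white cup 72 mm across and 80 mm high holding thin tools up to 130 mm high; loose. Origin under it.
- dish: Bystander: white dish 90 mm across, 22 mm high; loose. Origin under it.
Mind the look-alikes: they are no part of the job. Leave any blue or red look-alike of the clamp alone.

How it is judged (in metres and radians):
On the way, in this order (a step that is already met when the one before it is completed fails the run):
1. the ring clamp lies flat on the bench pad, let go, the lid still shut (x of clamp in the frame of pad between -0.08 and 0.08 m and y of clamp in the frame of pad between -0.08 and 0.08 m and z of clamp in the frame of pad below 0.012 m and angle between clamp's own z axis and vertical below 0.2 rad and contact force between clamp and pad above 0.1 N and contact force between the fingers and clamp below 0.1 N and linear speed of clamp below 0.03 m/s and value of joint lid below 0.08 rad), for 0.2 s.
2. the lid is held by the fingers in line with the pointer (angle between the x axis of lid_handle and the x axis of pointer_tip, either way round below 0.07 rad and value of joint lid above 0.25 rad and velocity of joint lid between -0.1 and 0.1 rad/s and contact force between the fingers and drybox above 0.5 N), for 0.5 s.
At the end, for the whole second after the job is handed in: The fingers hold the lid still (under 0.1 rad/s) within 0.07 rad (4 degrees) of the pointer's angle, pressing on it with more than 0.5 N, and the ring clamp lies flat (tilt under 0.2 rad), at rest and untouched on the pad, its middle within the pad's outline (all of step 2 and x of clamp in the frame of pad between -0.08 and 0.08 m and y of clamp in the frame of pad between -0.08 and 0.08 m and z of clamp in the frame of pad below 0.012 m and angle between clamp's own z axis and vertical below 0.2 rad and contact force between clamp and pad above 0.1 N and contact force between the fingers and clamp below 0.1 N and linear speed of clamp below 0.03 m/s); the arm keeps its last pose, push and grip.
It fails at once if the lid is lifted with the clamp still on it (value of joint lid above 0.12 rad and contact force between clamp and drybox above 0.1 N).
It fails at once if the pointer is shifted from its setting (tip by over 8 mm) (distance of pointer_tip from where it was at the start of the episode above 0.008 m).
It fails at once if the magnifier is pushed over 20 mm or tipped (distance of magnifier from where it was at the start of the episode above 0.02 m or angle between magnifier's own z axis and vertical above 0.3 rad).
It fails at once if the toolcup is pushed over 20 mm or tipped (distance of toolcup from where it was at the start of the episode above 0.02 m or angle between toolcup's own z axis and vertical above 0.3 rad).
It fails at once if the dish is pushed over 20 mm or tipped (distance of dish from where it was at the start of the episode above 0.02 m or angle between dish's own z axis and vertical above 0.3 rad).
It also fails if it takes over 64 s, if anything falls off the work surface, if the arm or the gripper's body presses on something with over 40 N, if the wrist force passes 120 N, or if a joint passes its speed limit or range.

## Working session

There is one attempt and no reset: what is moved stays moved. The work goes in short steps, Python scripts to look and compute and a tool call to move; the robot and the scene stay as the last step left them, time stands still between calls to the robot, and variables do not carry over. Pictures are saved under pics/ and viewed, and the job is handed in when it is done.

Besides the shell and the picture viewer there is one more tool, called after "Request:" as name(argument=value, ...) on one line, values as JSON. move_arm: Moves the arm, as the interface text tells. Its arguments: {"type":"object","properties":{"rows":{"type":"array"}},"required":["rows"]}

```bash
mkdir -p pics; cat > h.py <<'E'
import numpy as np, cv2
from cell import env
def save(n,f):
    p,d=env.read_camera(n); cv2.imwrite(f'pics/{f}.png',p); np.save(f'pics/{f}.npy',d); return p,d
def K(n):
    c=env.calibration(n); f=192/np.tan(np.radians(c['vertical_fov'])/2)
    return np.array([[f,0,c['cx']],[0,f,c['cy']],[0,0,1]]),np.array(c['dist'],float),np.array(c['eye'],float),np.array(c['rotation'],float),c
def cloud(n,d):
    k,dist,eye,R,c=K(n)
    v,u=np.mgrid[0:384,0:512]
    q=cv2.undistortPoints(np.stack([u,v],-1).reshape(-1,1,2).astype(float),k,dist).reshape(384,512,2)
    P=np.stack([q[...,0]*d,-q[...,1]*d,-d],-1)
    return P@R.T+eye
E
python3 - <<'E'
from h import *
for n in('top','side'):
    p,d=save(n,n+'0'); k,dist,eye,R,c=K(n); print(c)
print(env.state())
E
```

```text
{'vertical_fov': 53.696990080741784, 'cx': 252.17537146393536, 'cy': 185.79241785746822, 'dist': array([-0.04718376,  0.        ,  0.        ,  0.        ,  0.        ]), 'eye': array([ 459.39046902,   28.95478103, 1188.65363775]), 'rotation': array([ 0.15437488, -0.03027525, -1.54134948])}
{'vertical_fov': 56.21798184477455, 'cx': 248.9292159943124, 'cy': 194.85436520240813, 'dist': array([-0.07187603,  0.        ,  0.        ,  0.        ,  0.        ]), 'eye': array([371.25203546, 910.40010893, 768.32063572]), 'rotation': array([ 0.94730248, -0.00837793, -2.84732594])}
{'t': 0.1, 'joints': array([-1.25065462e+00,  4.91474477e-01,  1.55939119e+00, -2.41368648e-05,
        1.09168240e+00, -1.05637377e-01]), 'qvel': array([-0.00228464, -0.00199538, -0.00264245, -0.000288  , -0.00067132,
        0.00099357]), 'tau': array([ 4.59100280e-03, -6.13623047e+01, -2.58605540e+01,  6.94430480e-02,
        4.69942088e-02, -4.90151876e-05]), 'eef_pos': array([ 258.07698676, -569.01530324,  233.13465799]), 'tcp_rot': array([-1.57071688e+00,  9.52343379e-04, -1.14500607e+00]), 'ft_force': array([ 0.70660666, -1.06658615, -0.75410093]), 'moment': array([-0.01073738, -0.00106718, -0.04372787]), 'opening': 0.9999620950999686}
```

View pics/top0.png

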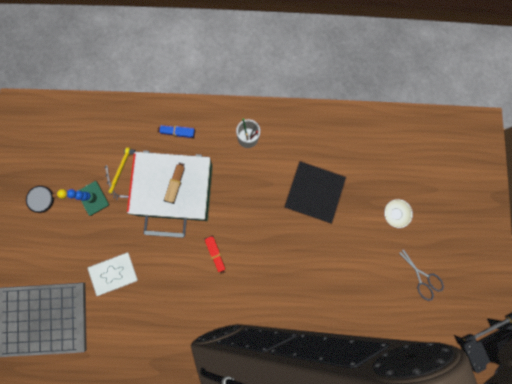

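View pics/side0.png

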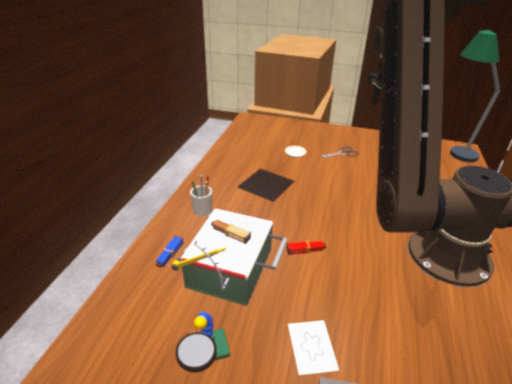

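The top view shows the wooden clamp with its brass band on the white lid at (174,183). The look-alikes are blue at (177,131) and red at (215,254), both on the bench. The wooden one on the lid fits the description. The pad is at (315,192), the handle at (165,233), the pointer at (120,171) and the magnifier at (40–105,198). I'll enlarge the crop and measure.

```bash
python3 - <<'E'
import numpy as np,cv2
import h
from h import *
from scipy.spatial.transform import Rotation as Ro
s=open('h.py').read().replace("np.array(c['rotation'],float),c","Ro.from_euler('xyz',c['rotation']).as_matrix(),c").replace("import numpy as np, cv2","import numpy as np, cv2\nfrom scipy.spatial.transform import Rotation as Ro")
open('h.py','w').write(s)
import importlib; importlib.reload(h); from h import *
p=cv2.imread('pics/top0.png'); d=np.load('pics/top0.npy'); P=cloud('top',d)
hs=cv2.cvtColor(p,cv2.COLOR_BGR2HSV)
def show(n,m,z0=None):
    Q=P[m]; 
    r=cv2.minAreaRect(Q[:,:2].astype(np.float32)); print(n,len(Q),'rect',np.round(r[0]),np.round(r[1]),round(r[2],1),'z',np.round(np.percentile(Q[:,2],[5,50,95])))
    print(np.round(cv2.boxPoints(r)).tolist())
X,Y,Z=P[...,0],P[...,1],P[...,2]
v,u=np.mgrid[0:384,0:512]
def box(a,b,c,e): return (u>=a)&(u<c)&(v>=b)&(v<e)
show('pad',box(275,150,355,230)&(hs[...,2]<60))
show('lidwhite',box(125,145,215,225)&(hs[...,1]<60)&(hs[...,2]>150)&(Z>95))
show('redstripe',box(120,145,140,225)&(hs[...,1]>120)&((hs[...,0]<8)|(hs[...,0]>172))&(Z>95))
show('clamp',box(155,155,195,210)&(Z>124))
cm=box(155,155,195,210)&(hs[...,1]>70)&(Z>105)
show('clampcol',cm)
show('pointer',box(100,140,135,198)&(hs[...,0]>20)&(hs[...,0]<35)&(hs[...,1]>150))
show('handle',box(140,215,192,240)&(Z>60)&(v>228))
show('table',box(300,250,380,300))
for n,b in dict(mag=(20,175,112,220),cup=(230,115,265,150),dish=(380,195,418,232)).items(): show(n,box(*b)&(Z>12))
cv2.imwrite('pics/crop0.png',cv2.resize(p[110:250,20:230],None,fx=3.8,fy=3.8,interpolation=cv2.INTER_CUBIC)[:600])
E
```

```text
pad 2285 rect [ 559. -151.] [187. 367.] 55.9 z [2. 6. 9.]
[[355.0, -126.0], [658.0, -331.0], [763.0, -177.0], [459.0, 29.0]]
lidwhite 4282 rect [609. 181.] [366. 218.] 76.2 z [108. 111. 115.]
[[459.0, 29.0], [671.0, -23.0], [758.0, 333.0], [546.0, 385.0]]
redstripe 102 rect [532. 230.] [406. 134.] 51.8 z [109. 112. 115.]
[[354.0, 112.0], [459.0, 29.0], [710.0, 348.0], [605.0, 431.0]]
clamp 418 rect [545. 159.] [292. 106.] 36.9 z [128. 134. 138.]
[[396.0, 114.0], [459.0, 29.0], [693.0, 204.0], [630.0, 289.0]]
clampcol 348 rect [542. 156.] [288.  95.] 38.5 z [130. 135. 138.]
[[400.0, 104.0], [459.0, 29.0], [685.0, 208.0], [625.0, 283.0]]
pointer 211 rect [554. 263.] [483. 145.] 51.2 z [  0. 154. 208.]
[[347.0, 120.0], [459.0, 29.0], [762.0, 406.0], [649.0, 496.0]]
handle 197 rect [484. 167.] [279.  27.] 85.5 z [106. 109. 113.]
[[459.0, 29.0], [486.0, 27.0], [508.0, 305.0], [481.0, 307.0]]
table 4000 rect [ 378. -189.] [437. 157.] 89.4 z [-4. -0.  3.]
[[297.0, -406.0], [455.0, -408.0], [459.0, 29.0], [302.0, 31.0]]
mag 1538 rect [560. 321.] [605. 128.] 83.0 z [ 14. 147. 160.]
[[459.0, 29.0], [586.0, 13.0], [660.0, 614.0], [533.0, 629.0]]
cup 424 rect [650.  12.] [379.  67.] 2.4 z [ 18.  66. 125.]
[[459.0, 38.0], [462.0, -30.0], [841.0, -14.0], [838.0, 53.0]]
dish 294 rect [ 501. -244.] [ 88. 545.] 17.8 z [13. 18. 25.]
[[376.0, 2.0], [543.0, -517.0], [626.0, -490.0], [459.0, 29.0]]
```

View pics/crop0.png

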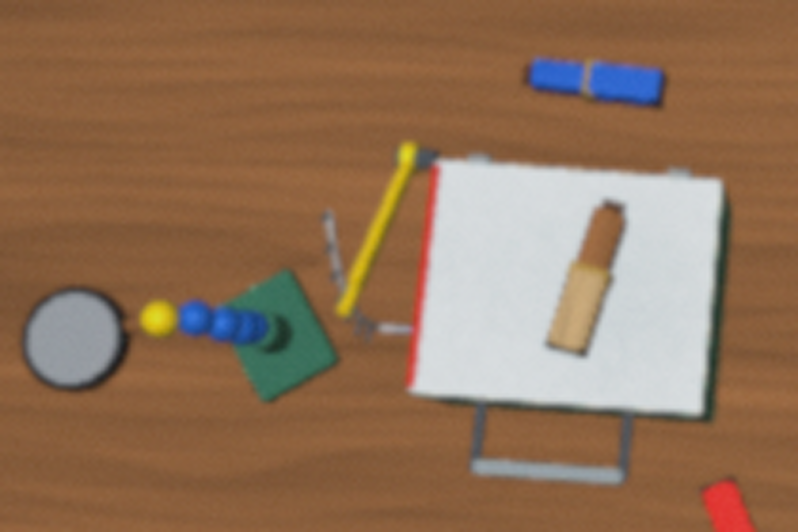

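The crop confirms the wooden clamp with its brass band on the lid. I'll redo the measurements without the zero-depth pixels.

```bash
cat > m.py <<'E'
from h import *
p=cv2.imread('pics/top0.png'); d=np.load('pics/top0.npy'); P=cloud('top',d)
hs=cv2.cvtColor(p,cv2.COLOR_BGR2HSV)
X,Y,Z=P[...,0],P[...,1],P[...,2]
v,u=np.mgrid[0:384,0:512]
def box(a,b,c,e): return (u>=a)&(u<c)&(v>=b)&(v<e)&(d>0)
def show(n,m):
    Q=P[m]; C=np.median(Q,0); Q=Q[np.linalg.norm(Q-C,axis=1)<250]
    r=cv2.minAreaRect(Q[:,:2].astype(np.float32)); print(n,len(Q),'rect',np.round(r[0]),np.round(r[1]),round(r[2],1),'z',np.round(np.percentile(Q[:,2],[5,50,95])))
    print('   ',np.round(cv2.boxPoints(r)).tolist())
    return Q
E
python3 - <<'E'
from m import *
show('pad',box(275,150,355,230)&(hs[...,2]<60)&(Z<20))
L=show('lidwhite',box(125,145,215,225)&(hs[...,1]<60)&(hs[...,2]>150)&(Z>95)&(Z<120))
show('redstripe',box(120,145,140,225)&(hs[...,1]>120)&((hs[...,0]<8)|(hs[...,0]>172))&(Z>95))
Q=show('clampcol',box(155,155,195,210)&(hs[...,1]>70)&(Z>122))
q=show('pointer',box(100,140,135,198)&(hs[...,0]>20)&(hs[...,0]<35)&(hs[...,1]>150)&(Z>80)&(Z<250))
c=q.mean(0);U=np.linalg.svd(q-c)[2][0];print('ptr',c,U, np.arctan2(abs(U[2]),np.hypot(*U[:2])), np.degrees(np.arctan2(U[1],U[0])))
t=(q-c)@U; print('ends',c+U*t.min(),c+U*t.max())
show('handle',box(140,215,192,240)&(Z>95)&(Z<118)&(v>228))
for n,b in dict(mag=(20,175,112,220),cup=(230,115,265,150),dish=(380,195,418,232)).items(): show(n,box(*b)&(Z>12))
# side pointer
ps=cv2.imread('pics/side0.png'); ds=np.load('pics/side0.npy'); S=cloud('side',ds); hh=cv2.cvtColor(ps,cv2.COLOR_BGR2HSV)
m=(hh[...,0]>20)&(hh[...,0]<35)&(hh[...,1]>150)&(ds>0)&(u>165)&(u<230)&(v>240)&(v<275)&(S[...,2]>95)
q=S[m];c=q.mean(0);q=q[abs(q[:,1]-np.median(q[:,1]))<60];c=q.mean(0);U=np.linalg.svd(q-c)[2][0];print('side ptr',len(q),c,U, np.arctan2(abs(U[2]),np.hypot(*U[:2])));t=(q-c)@U; print('ends',c+U*t.min(),c+U*t.max())
E
```

```text
pad 2277 rect [ 632. -202.] [154. 153.] 72.7 z [2. 6. 9.]
    [[536.0, -252.0], [683.0, -298.0], [728.0, -151.0], [582.0, -106.0]]
lidwhite 4233 rect [625. 239.] [218. 183.] 87.5 z [108. 111. 114.]
    [[529.0, 134.0], [712.0, 127.0], [721.0, 344.0], [539.0, 352.0]]
redstripe 101 rect [626. 351.] [  7. 166.] 87.4 z [109. 112. 115.]
    [[543.0, 351.0], [709.0, 344.0], [709.0, 350.0], [543.0, 358.0]]
clampcol 345 rect [627. 220.] [ 27. 111.] 76.9 z [130. 135. 138.]
    [[570.0, 220.0], [678.0, 194.0], [685.0, 221.0], [576.0, 246.0]]
pointer 189 rect [655. 372.] [ 21. 143.] 85.4 z [114. 160. 207.]
    [[583.0, 367.0], [726.0, 356.0], [728.0, 376.0], [585.0, 388.0]]
ptr [653.64121687 369.13024146 159.94884178] [-0.80640607  0.02521303  0.59082447] 0.6320803643589865 178.2091781497619
ends [724.29055405 366.92132496 108.18663518] [582.03457207 371.36908907 212.41243295]
handle 195 rect [486. 246.] [ 22. 119.] 1.8 z [106. 109. 113.]
    [[472.0, 306.0], [476.0, 186.0], [499.0, 187.0], [495.0, 307.0]]
mag 1513 rect [587. 502.] [101. 249.] 20.6 z [ 14. 147. 157.]
    [[496.0, 601.0], [583.0, 367.0], [678.0, 403.0], [590.0, 636.0]]
cup 416 rect [804.  18.] [71. 67.] 1.1 z [ 17.  65. 121.]
    [[767.0, 51.0], [769.0, -16.0], [840.0, -15.0], [839.0, 52.0]]
dish 285 rect [ 571. -463.] [88. 85.] 49.8 z [13. 18. 24.]
    [[510.0, -469.0], [575.0, -523.0], [631.0, -456.0], [566.0, -402.0]]
side ptr 168 [668.95318274 372.54924891 147.43863357] [ 0.79659656 -0.04503001 -0.60283183] 0.6470456201523334
ends [585.1673166  377.28549675 210.84436486] [722.00304811 369.55044587 107.29265593]
```

```bash
cat > go.py <<'E'
import sys
from h import *
def rel(goal,rpy=None):
    s=env.state(); R=Ro.from_euler('xyz',s['tcp_rot']); e=np.array(s['eef_pos'])
    print('t',round(s['t'],2),'pos',np.round(e,1),'rot',np.round(s['tcp_rot'],3),'F',np.round(s['ft_force'],1),'op',round(s['opening'],3),'J',np.round(s['joints'],2))
    print('shift cm (tool)',np.round(R.inv().apply(np.array(goal)-e)/10,2),np.linalg.norm(np.array(goal)-e)/41.7)
    if rpy is not None: print('rotvec',np.round((R.inv()*Ro.from_euler('xyz',rpy)).as_rotvec(),3))
if __name__=='__main__':
    a=[float(x) for x in sys.argv[1:]]; rel(a[:3],a[3:] or None)
E
python3 go.py 615 223 233 -1.5708 0 1.335
```

```text
t 0.1 pos [ 258.1 -569.   233.1] rot [-1.571e+00  1.000e-03 -1.145e+00] F [ 0.7 -1.1 -0.8] op 1.0 J [-1.25  0.49  1.56 -0.    1.09 -0.11]
shift cm (tool) [-57.39   0.07  65.22] 20.832722363316158
rotvec [-1.00e-03 -2.48e+00 -0.00e+00]
```

Request:
move_arm(rows=[{"tx": -2.7, "tz": 3.1}, {"tx": -2.7, "tz": 3.1}, {"tx": -2.7, "tz": 3.1}, {"tx": -2.7, "tz": 3.1}, {"tx": -2.7, "tz": 3.1}, {"tx": -2.7, "tz": 3.1}, {"tx": -2.7, "tz": 3.1}, {"tx": -2.7, "tz": 3.1}, {"tx": -2.7, "tz": 3.1}, {"tx": -2.7, "tz": 3.1}])

```text
validation failed for argument at $.ro...
```

Request:
move_arm(rows=[{"tx": -2.7, "tz": 3.1}, {"tx": -2.7, "tz": 3.1}, {"tx": -2.7, "tz": 3.1}, {"tx": -2.7, "tz": 3.1}, {"tx": -2.7, "tz": 3.1}, {"tx": -2.7, "tz": 3.1}, {"tx": -2.7, "tz": 3.1}, {"tx": -2.7, "tz": 3.1}, {"tx": -2.7, "tz": 3.1}, {"tx": -2.7, "tz": 3.1}])

```text
validation failed for argument at $.ro...
```

Request:
move_arm(rows=[{"ry": -0.124}, {"ry": -0.124}, {"ry": -0.124}, {"ry": -0.124}, {"ry": -0.124}, {"ry": -0.124}, {"ry": -0.124}, {"ry": -0.124}, {"ry": -0.124}, {"ry": -0.124}])

```text
validation failed for argument at $.ro...
```

Request:
move_arm(rows=[{"ry": -0.124}, {"ry": -0.124}, {"ry": -0.124}, {"ry": -0.124}, {"ry": -0.124}, {"ry": -0.124}, {"ry": -0.124}, {"ry": -0.124}, {"ry": -0.124}, {"ry": -0.124}])

```text
validation failed for argument at $.ro...
```

```bash
python3 go.py 615 223 180 -1.5708 0 1.335
```

```text
t 0.1 pos [ 258.1 -569.   233.1] rot [-1.571e+00  1.000e-03 -1.145e+00] F [ 0.7 -1.1 -0.8] op 1.0 J [-1.25  0.49  1.56 -0.    1.09 -0.11]
shift cm (tool) [-57.38   5.37  65.22] 20.871653694308776
rotvec [-1.00e-03 -2.48e+00 -0.00e+00]
```

All fields seem to be required, so I'll test that with one row.

Request:
move_arm(rows=[{"tx": -2.7, "ty": 0, "tz": 3.1, "rx": 0, "ry": 0, "rz": 0, "grip": 100}])

```text
t: 0.18
eef_pos: [273.5, -535.4, 232.7]
tcp_rot: [-1.572, -0.001, -1.148]
ft_force: [0.6, -0.2, -0.4]
opening: 1.001
```

Request:
move_arm(rows=[{"tx": -2.7, "ty": 0, "tz": 3.1, "rx": 0, "ry": 0, "rz": 0, "grip": 100}, {"tx": -2.7, "ty": 0, "tz": 3.1, "rx": 0, "ry": 0, "rz": 0, "grip": 100}, {"tx": -2.7, "ty": 0, "tz": 3.1, "rx": 0, "ry": 0, "rz": 0, "grip": 100}, {"tx": -2.7, "ty": 0, "tz": 3.1, "rx": 0, "ry": 0, "rz": 0, "grip": 100}, {"tx": -2.7, "ty": 0, "tz": 3.1, "rx": 0, "ry": 0, "rz": 0, "grip": 100}, {"tx": -2.7, "ty": 0, "tz": 3.1, "rx": 0, "ry": 0, "rz": 0, "grip": 100}, {"tx": -2.7, "ty": 0, "tz": 3.1, "rx": 0, "ry": 0, "rz": 0, "grip": 100}, {"tx": -2.7, "ty": 0, "tz": 3.1, "rx": 0, "ry": 0, "rz": 0, "grip": 100}, {"tx": -2.7, "ty": 0, "tz": 3.1, "rx": 0, "ry": 0, "rz": 0, "grip": 100}, {"tx": -2.7, "ty": 0, "tz": 3.1, "rx": 0, "ry": 0, "rz": 0, "grip": 100}])

```text
t: 1.02
eef_pos: [446.4, -155.9, 233.6]
tcp_rot: [-1.571, 0.0, -1.145]
ft_force: [0.8, -0.1, -0.5]
opening: 0.998
```

Request:
move_arm(rows=[{"tx": -2.7, "ty": 0, "tz": 3.1, "rx": 0, "ry": 0, "rz": 0, "grip": 100}, {"tx": -2.7, "ty": 0, "tz": 3.1, "rx": 0, "ry": 0, "rz": 0, "grip": 100}, {"tx": -2.7, "ty": 0, "tz": 3.1, "rx": 0, "ry": 0, "rz": 0, "grip": 100}, {"tx": -2.7, "ty": 0, "tz": 3.1, "rx": 0, "ry": 0, "rz": 0, "grip": 100}, {"tx": -2.7, "ty": 0, "tz": 3.1, "rx": 0, "ry": 0, "rz": 0, "grip": 100}, {"tx": -2.7, "ty": 0, "tz": 3.1, "rx": 0, "ry": 0, "rz": 0, "grip": 100}, {"tx": -2.7, "ty": 0, "tz": 3.1, "rx": 0, "ry": 0, "rz": 0, "grip": 100}, {"tx": -2.7, "ty": 0, "tz": 3.1, "rx": 0, "ry": 0, "rz": 0, "grip": 100}, {"tx": -2.7, "ty": 0, "tz": 3.1, "rx": 0, "ry": 0, "rz": 0, "grip": 100}, {"tx": -2.7, "ty": 0, "tz": 3.1, "rx": 0, "ry": 0, "rz": 0, "grip": 100}])

```text
t: 1.85
eef_pos: [617.1, 218.2, 233.3]
tcp_rot: [-1.571, -0.0, -1.145]
ft_force: [0.2, -0.6, 1.1]
opening: 1.0
```

Request:
move_arm(rows=[{"tx": 0, "ty": 0, "tz": 0, "rx": 0, "ry": -0.124, "rz": 0, "grip": 100}, {"tx": 0, "ty": 0, "tz": 0, "rx": 0, "ry": -0.124, "rz": 0, "grip": 100}, {"tx": 0, "ty": 0, "tz": 0, "rx": 0, "ry": -0.124, "rz": 0, "grip": 100}, {"tx": 0, "ty": 0, "tz": 0, "rx": 0, "ry": -0.124, "rz": 0, "grip": 100}, {"tx": 0, "ty": 0, "tz": 0, "rx": 0, "ry": -0.124, "rz": 0, "grip": 100}, {"tx": 0, "ty": 0, "tz": 0, "rx": 0, "ry": -0.124, "rz": 0, "grip": 100}, {"tx": 0, "ty": 0, "tz": 0, "rx": 0, "ry": -0.124, "rz": 0, "grip": 100}, {"tx": 0, "ty": 0, "tz": 0, "rx": 0, "ry": -0.124, "rz": 0, "grip": 100}, {"tx": 0, "ty": 0, "tz": 0, "rx": 0, "ry": -0.124, "rz": 0, "grip": 100}, {"tx": 0, "ty": 0, "tz": 0, "rx": 0, "ry": -0.124, "rz": 0, "grip": 100}])

```text
t: 2.68
eef_pos: [616.7, 216.0, 233.2]
tcp_rot: [-1.571, 0.001, 0.101]
ft_force: [1.0, -0.6, -0.0]
opening: 1.004
```

Request:
move_arm(rows=[{"tx": 0, "ty": 0, "tz": 0, "rx": 0, "ry": -0.124, "rz": 0, "grip": 100}, {"tx": 0, "ty": 0, "tz": 0, "rx": 0, "ry": -0.124, "rz": 0, "grip": 100}, {"tx": 0, "ty": 0, "tz": 0, "rx": 0, "ry": -0.124, "rz": 0, "grip": 100}, {"tx": 0, "ty": 0, "tz": 0, "rx": 0, "ry": -0.124, "rz": 0, "grip": 100}, {"tx": 0, "ty": 0, "tz": 0, "rx": 0, "ry": -0.124, "rz": 0, "grip": 100}, {"tx": 0, "ty": 0, "tz": 0, "rx": 0, "ry": -0.124, "rz": 0, "grip": 100}, {"tx": 0, "ty": 0, "tz": 0, "rx": 0, "ry": -0.124, "rz": 0, "grip": 100}, {"tx": 0, "ty": 0, "tz": 0, "rx": 0, "ry": -0.124, "rz": 0, "grip": 100}, {"tx": 0, "ty": 0, "tz": 0, "rx": 0, "ry": -0.124, "rz": 0, "grip": 100}, {"tx": 0, "ty": 0, "tz": 0, "rx": 0, "ry": -0.124, "rz": 0, "grip": 100}])

```text
t: 3.52
eef_pos: [616.7, 216.0, 233.2]
tcp_rot: [-1.57, 0.0, 1.341]
ft_force: [-0.4, 0.6, -0.8]
opening: 1.003
```

```bash
python3 go.py 615 223 180 -1.5708 0 1.335
```

```text
t 3.52 pos [616.7 216.  233.2] rot [-1.57   0.     1.341] F [-0.4  0.6 -0.8] op 1.003 J [ 0.24  0.53  1.48 -0.    1.13 -1.11]
shift cm (tool) [0.64 5.32 0.32] 1.287075135334504
rotvec [-0.001  0.006 -0.   ]
```

Request:
move_arm(rows=[{"tx": 0.64, "ty": 2.5, "tz": 0.32, "rx": 0, "ry": 0, "rz": 0, "grip": 70}, {"tx": 0, "ty": 2.5, "tz": 0, "rx": 0, "ry": 0, "rz": 0, "grip": 70}, {"tx": 0, "ty": 2.5, "tz": 0, "rx": 0, "ry": 0, "rz": 0, "grip": 70}, {"tx": 0, "ty": 1.4, "tz": 0, "rx": 0, "ry": 0, "rz": 0, "grip": 70}, {"tx": 0, "ty": 0.6, "tz": 0, "rx": 0, "ry": 0, "rz": 0, "grip": 70}, {"tx": 0, "ty": 0.4, "tz": 0, "rx": 0, "ry": 0, "rz": 0, "grip": 70}, {"tx": 0, "ty": 0, "tz": 0, "rx": 0, "ry": 0, "rz": 0, "grip": 70}])

```text
t: 4.1
eef_pos: [615.3, 223.0, 134.3]
tcp_rot: [-1.57, 0.0, 1.335]
ft_force: [0.2, -0.3, 1.0]
opening: 0.703
```

```bash
python3 go.py 615 223 134; python3 - <<'E'
from h import *
p,d=save('top','t1');q,_=save('side','s1')
a=cv2.resize(p[120:250,100:230],None,fx=3,fy=3);b=cv2.resize(q[190:320,160:290],None,fx=3,fy=3)
cv2.imwrite('pics/c1.png',np.hstack([a,b]))
E
```

```text
t 4.1 pos [615.3 223.  134.3] rot [-1.57   0.     1.335] F [ 0.2 -0.3  1. ] op 0.703 J [ 0.25  0.64  1.58 -0.    0.93 -1.09]
shift cm (tool) [-0.01  0.03  0.02] 0.010032977215828607
```

View pics/c1.png

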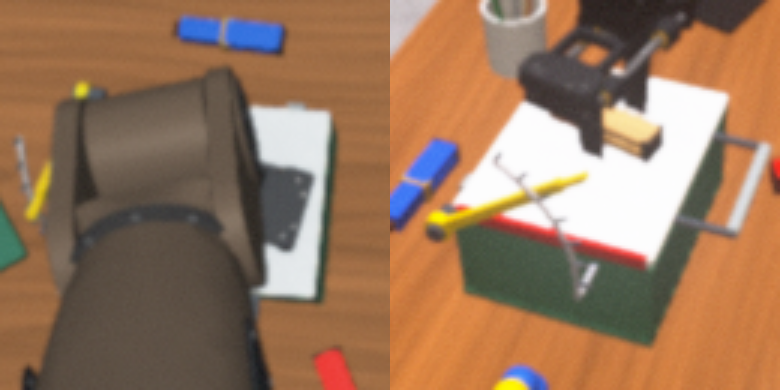

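The side view shows the fingers straddling the clamp around its middle, on the brass-band side, clear of the pointer. I'll close and lift.

Request:
move_arm(rows=[{"tx": 0, "ty": 0, "tz": 0, "rx": 0, "ry": 0, "rz": 0, "grip": 5}, {"tx": 0, "ty": 0, "tz": 0, "rx": 0, "ry": 0, "rz": 0, "grip": 5}, {"tx": 0, "ty": 0, "tz": 0, "rx": 0, "ry": 0, "rz": 0, "grip": 5}, {"tx": 0, "ty": 0, "tz": 0, "rx": 0, "ry": 0, "rz": 0, "grip": 5}, {"tx": 0, "ty": 0, "tz": 0, "rx": 0, "ry": 0, "rz": 0, "grip": 5}, {"tx": 0, "ty": 0, "tz": 0, "rx": 0, "ry": 0, "rz": 0, "grip": 5}, {"tx": 0, "ty": 0, "tz": 0, "rx": 0, "ry": 0, "rz": 0, "grip": 5}, {"tx": 0, "ty": 0, "tz": 0, "rx": 0, "ry": 0, "rz": 0, "grip": 5}])

```text
t: 4.87
eef_pos: [615.3, 223.1, 134.7]
tcp_rot: [-1.571, -0.0, 1.335]
ft_force: [-0.1, 0.6, 1.8]
opening: 0.292
```

Request:
move_arm(rows=[{"tx": 0, "ty": -0.5, "tz": 0, "rx": 0, "ry": 0, "rz": 0, "grip": 5}, {"tx": 0, "ty": -1.5, "tz": 0, "rx": 0, "ry": 0, "rz": 0, "grip": 5}, {"tx": 0, "ty": -2.5, "tz": 0, "rx": 0, "ry": 0, "rz": 0, "grip": 5}, {"tx": 0, "ty": -2.5, "tz": 0, "rx": 0, "ry": 0, "rz": 0, "grip": 5}, {"tx": 0, "ty": -1, "tz": 0, "rx": 0, "ry": 0, "rz": 0, "grip": 5}, {"tx": 0, "ty": 0, "tz": 0, "rx": 0, "ry": 0, "rz": 0, "grip": 5}])

```text
t: 5.37
eef_pos: [616.0, 223.2, 217.1]
tcp_rot: [-1.575, -0.002, 1.335]
ft_force: [0.2, -0.5, -1.3]
opening: 0.291
```

```bash
python3 go.py 625 -200 214; python3 - <<'E'
from h import *
q,_=save('side','s2')
cv2.imwrite('pics/c2.png',cv2.resize(q[140:320,160:340],None,fx=3,fy=3))
E
```

```text
t 5.37 pos [616.  223.2 217.1] rot [-1.575 -0.002  1.335] F [ 0.2 -0.5 -1.3] op 0.291 J [ 0.25  0.55  1.5  -0.    1.09 -1.09]
shift cm (tool) [-40.94   0.28 -10.76] 10.150533871113648
```

View pics/c2.png

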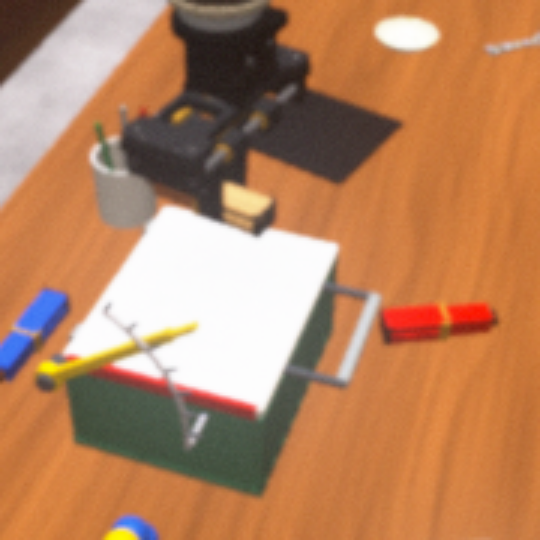

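The clamp is held level. I'll carry it to the pad.

Request:
move_arm(rows=[{"tx": -2, "ty": 0, "tz": -0.5, "rx": 0, "ry": 0, "rz": 0, "grip": 5}, {"tx": -3.5, "ty": 0, "tz": -0.9, "rx": 0, "ry": 0, "rz": 0, "grip": 5}, {"tx": -3.9, "ty": 0, "tz": -1.0, "rx": 0, "ry": 0, "rz": 0, "grip": 5}, {"tx": -3.9, "ty": 0, "tz": -1.0, "rx": 0, "ry": 0, "rz": 0, "grip": 5}, {"tx": -3.9, "ty": 0, "tz": -1.0, "rx": 0, "ry": 0, "rz": 0, "grip": 5}, {"tx": -3.9, "ty": 0, "tz": -1.0, "rx": 0, "ry": 0, "rz": 0, "grip": 5}, {"tx": -3.9, "ty": 0, "tz": -1.0, "rx": 0, "ry": 0, "rz": 0, "grip": 5}, {"tx": -3.9, "ty": 0, "tz": -1.0, "rx": 0, "ry": 0, "rz": 0, "grip": 5}, {"tx": -3.9, "ty": 0, "tz": -1.0, "rx": 0, "ry": 0, "rz": 0, "grip": 5}, {"tx": -3.9, "ty": 0, "tz": -1.0, "rx": 0, "ry": 0, "rz": 0, "grip": 5}])

```text
t: 6.25
eef_pos: [620.0, -157.6, 212.6]
tcp_rot: [-1.568, -0.0, 1.335]
ft_force: [1.3, 0.4, -1.2]
opening: 0.29
```

Request:
move_arm(rows=[{"tx": -3, "ty": 0, "tz": -0.8, "rx": 0, "ry": 0, "rz": 0, "grip": 5}, {"tx": -1.2, "ty": 1, "tz": -0.5, "rx": 0, "ry": 0, "rz": 0, "grip": 5}, {"tx": 0, "ty": 3, "tz": 0, "rx": 0, "ry": 0, "rz": 0, "grip": 5}, {"tx": 0, "ty": 4, "tz": 0, "rx": 0, "ry": 0, "rz": 0, "grip": 5}, {"tx": 0, "ty": 4, "tz": 0, "rx": 0, "ry": 0, "rz": 0, "grip": 5}, {"tx": 0, "ty": 2.5, "tz": 0, "rx": 0, "ry": 0, "rz": 0, "grip": 5}, {"tx": 0, "ty": 1.5, "tz": 0, "rx": 0, "ry": 0, "rz": 0, "grip": 5}, {"tx": 0, "ty": 0, "tz": 0, "rx": 0, "ry": 0, "rz": 0, "grip": 5}])

```text
t: 6.92
eef_pos: [621.3, -198.1, 49.1]
tcp_rot: [-1.563, -0.001, 1.335]
ft_force: [0.4, 0.3, -1.2]
opening: 0.293
```

```bash
python3 go.py 625 -200 29; python3 - <<'E'
from h import *
q,_=save('side','s3')
cv2.imwrite('pics/c3.png',cv2.resize(q[110:260,190:340],None,fx=3,fy=3))
E
```

```text
t 6.92 pos [ 621.3 -198.1   49.1] rot [-1.563e+00 -1.000e-03  1.335e+00] F [ 0.4  0.3 -1.2] op 0.293 J [-0.41  0.74  1.63  0.    0.77 -1.75]
shift cm (tool) [-0.1   2.01 -0.42] 0.49294826243474643
```

View pics/c3.png

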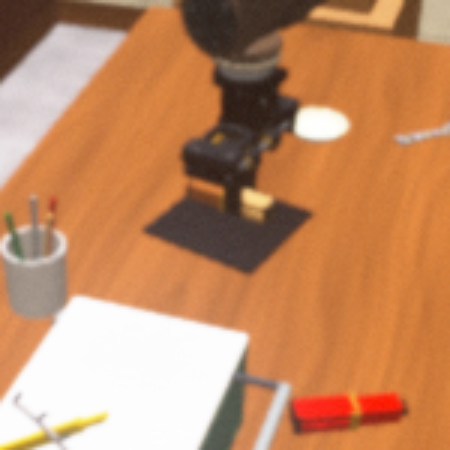

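Request:
move_arm(rows=[{"tx": 0, "ty": 0, "tz": 0, "rx": 0, "ry": 0, "rz": 0, "grip": 5}, {"tx": 0, "ty": 0, "tz": 0, "rx": 0, "ry": 0, "rz": 0, "grip": 5}])

```text
t: 7.13
eef_pos: [624.2, -199.6, 55.6]
tcp_rot: [-1.572, 0.0, 1.335]
ft_force: [1.2, 0.2, -1.6]
opening: 0.292
```

```bash
python3 go.py 625 -200 29 -1.5708 0 1.335
```

```text
t 7.13 pos [ 624.2 -199.6   55.6] rot [-1.572  0.     1.335] F [ 1.2  0.2 -1.6] op 0.292 J [-0.41  0.74  1.63 -0.    0.78 -1.75]
shift cm (tool) [-0.02  2.66 -0.09] 0.6374046834973908
rotvec [ 0.001  0.    -0.   ]
```

It was overshoot that has since settled. I'll approach slowly.

Request:
move_arm(rows=[{"tx": 0, "ty": 0.8, "tz": 0, "rx": 0, "ry": 0, "rz": 0, "grip": 5}, {"tx": 0, "ty": 0.8, "tz": 0, "rx": 0, "ry": 0, "rz": 0, "grip": 5}, {"tx": 0, "ty": 0.5, "tz": 0, "rx": 0, "ry": 0, "rz": 0, "grip": 5}, {"tx": 0, "ty": 0.3, "tz": 0, "rx": 0, "ry": 0, "rz": 0, "grip": 5}, {"tx": 0, "ty": 0.1, "tz": 0, "rx": 0, "ry": 0, "rz": 0, "grip": 5}, {"tx": 0, "ty": 0, "tz": 0, "rx": 0, "ry": 0, "rz": 0, "grip": 5}, {"tx": 0, "ty": 0, "tz": 0, "rx": 0, "ry": 0, "rz": 0, "grip": 5}])

```text
t: 7.72
eef_pos: [623.8, -199.7, 29.7]
tcp_rot: [-1.571, 0.0, 1.335]
ft_force: [0.3, -0.5, -1.9]
opening: 0.293
```

Request:
move_arm(rows=[{"tx": 0, "ty": 0.1, "tz": 0, "rx": 0, "ry": 0, "rz": 0, "grip": 5}, {"tx": 0, "ty": 0.1, "tz": 0, "rx": 0, "ry": 0, "rz": 0, "grip": 5}, {"tx": 0, "ty": 0, "tz": 0, "rx": 0, "ry": 0, "rz": 0, "grip": 5}, {"tx": 0, "ty": 0, "tz": 0, "rx": 0, "ry": 0, "rz": 0, "grip": 5}])

```text
t: 8.05
eef_pos: [624.0, -199.8, 28.9]
tcp_rot: [-1.572, 0.0, 1.335]
ft_force: [-2.1, 1.0, 9.4]
opening: 0.291
```

In contact (9 N up), so I'll release and rise.

Request:
move_arm(rows=[{"tx": 0, "ty": 0, "tz": 0, "rx": 0, "ry": 0, "rz": 0, "grip": 60}, {"tx": 0, "ty": 0, "tz": 0, "rx": 0, "ry": 0, "rz": 0, "grip": 60}, {"tx": 0, "ty": 0, "tz": 0, "rx": 0, "ry": 0, "rz": 0, "grip": 60}, {"tx": 0, "ty": 0, "tz": 0, "rx": 0, "ry": 0, "rz": 0, "grip": 60}, {"tx": 0, "ty": 0, "tz": 0, "rx": 0, "ry": 0, "rz": 0, "grip": 60}, {"tx": 0, "ty": -1, "tz": 0, "rx": 0, "ry": 0, "rz": 0, "grip": 60}, {"tx": 0, "ty": -3, "tz": 0, "rx": 0, "ry": 0, "rz": 0, "grip": 60}, {"tx": 0, "ty": -4, "tz": 0, "rx": 0, "ry": 0, "rz": 0, "grip": 60}, {"tx": 0, "ty": -4, "tz": 0, "rx": 0, "ry": 0, "rz": 0, "grip": 60}, {"tx": 0, "ty": -4, "tz": 0, "rx": 0, "ry": 0, "rz": 0, "grip": 60}])

```text
t: 8.88
eef_pos: [623.4, -199.5, 190.1]
tcp_rot: [-1.571, 0.0, 1.335]
ft_force: [0.0, 0.9, 0.2]
opening: 0.599
```

```bash
python3 go.py 485.5 247 180 -1.5708 0 -0.042;  python3 - <<'E'
from h import *
q,_=save('side','s4')
cv2.imwrite('pics/c4.png',cv2.resize(q[110:260,190:340],None,fx=3,fy=3))
E
```

```text
t 8.88 pos [ 623.4 -199.5  190.1] rot [-1.571  0.     1.335] F [0.  0.9 0.2] op 0.599 J [-0.41  0.58  1.53 -0.    1.04 -1.75]
shift cm (tool) [40.19  1.01 23.84] 11.208564699400577
rotvec [-0.     1.377 -0.   ]
```

View pics/c4.png

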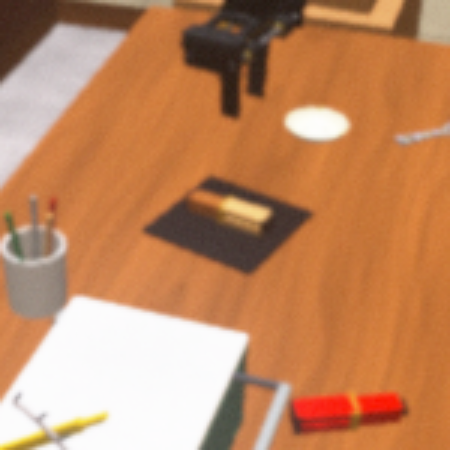

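The clamp lies flat near the pad's centre, released. Now I'll go to the handle.

Request:
move_arm(rows=[{"tx": 3.5, "ty": 0, "tz": 2.1, "rx": 0, "ry": 0, "rz": 0, "grip": 50}, {"tx": 3.5, "ty": 0, "tz": 2.1, "rx": 0, "ry": 0, "rz": 0, "grip": 50}, {"tx": 3.5, "ty": 0, "tz": 2.1, "rx": 0, "ry": 0, "rz": 0, "grip": 50}, {"tx": 3.5, "ty": 0, "tz": 2.1, "rx": 0, "ry": 0, "rz": 0, "grip": 50}, {"tx": 3.5, "ty": 0, "tz": 2.1, "rx": 0, "ry": 0, "rz": 0, "grip": 50}, {"tx": 3.5, "ty": 0, "tz": 2.1, "rx": 0, "ry": 0, "rz": 0, "grip": 50}, {"tx": 3.5, "ty": 0, "tz": 2.1, "rx": 0, "ry": 0, "rz": 0, "grip": 50}, {"tx": 3.5, "ty": 0, "tz": 2.1, "rx": 0, "ry": 0, "rz": 0, "grip": 50}, {"tx": 3.5, "ty": 0, "tz": 2.1, "rx": 0, "ry": 0, "rz": 0, "grip": 50}, {"tx": 3.5, "ty": 0, "tz": 2.1, "rx": 0, "ry": 0, "rz": 0, "grip": 50}])

```text
t: 9.77
eef_pos: [500.4, 191.5, 188.2]
tcp_rot: [-1.572, -0.0, 1.335]
ft_force: [1.0, -0.6, -0.3]
opening: 0.499
```

Request:
move_arm(rows=[{"tx": 2.6, "ty": 0, "tz": 1.4, "rx": 0, "ry": 0, "rz": 0, "grip": 50}, {"tx": 2.6, "ty": 0, "tz": 1.4, "rx": 0, "ry": 0, "rz": 0, "grip": 50}, {"tx": 0, "ty": 0, "tz": 0, "rx": 0, "ry": 0.115, "rz": 0, "grip": 50}, {"tx": 0, "ty": 0, "tz": 0, "rx": 0, "ry": 0.115, "rz": 0, "grip": 50}, {"tx": 0, "ty": 0, "tz": 0, "rx": 0, "ry": 0.115, "rz": 0, "grip": 50}, {"tx": 0, "ty": 0, "tz": 0, "rx": 0, "ry": 0.115, "rz": 0, "grip": 50}, {"tx": 0, "ty": 0, "tz": 0, "rx": 0, "ry": 0.115, "rz": 0, "grip": 50}, {"tx": 0, "ty": 0, "tz": 0, "rx": 0, "ry": 0.115, "rz": 0, "grip": 50}, {"tx": 0, "ty": 0, "tz": 0, "rx": 0, "ry": 0.115, "rz": 0, "grip": 50}, {"tx": 0, "ty": 0, "tz": 0, "rx": 0, "ry": 0.115, "rz": 0, "grip": 50}])

```text
t: 10.6
eef_pos: [486.2, 246.8, 188.1]
tcp_rot: [-1.571, -0.001, 0.409]
ft_force: [0.5, 0.8, -0.0]
opening: 0.499
```

Request:
move_arm(rows=[{"tx": 0, "ty": 0, "tz": 0, "rx": 0, "ry": 0.115, "rz": 0, "grip": 45}, {"tx": 0, "ty": 0, "tz": 0, "rx": 0, "ry": 0.115, "rz": 0, "grip": 45}, {"tx": 0, "ty": 0, "tz": 0, "rx": 0, "ry": 0.115, "rz": 0, "grip": 45}, {"tx": 0, "ty": 0, "tz": 0, "rx": 0, "ry": 0.115, "rz": 0, "grip": 45}, {"tx": 0, "ty": 0, "tz": 0, "rx": 0, "ry": 0, "rz": 0, "grip": 45}])

```text
t: 11.02
eef_pos: [486.2, 246.9, 188.0]
tcp_rot: [-1.571, -0.001, -0.05]
ft_force: [0.1, 0.3, -0.2]
opening: 0.452
```

```bash
python3 go.py 485.5 247 106 -1.5708 0 -0.042;  python3 - <<'E'
from h import *
q,_=save('side','s5');p,_=save('top','t5')
a=cv2.resize(q[170:320,180:330],None,fx=2.6,fy=2.6);b=cv2.resize(p[130:280,90:240],None,fx=2.6,fy=2.6)
cv2.imwrite('pics/c5.png',np.hstack([a,b]))
E
```

```text
t 11.02 pos [486.2 246.9 188. ] rot [-1.571e+00 -1.000e-03 -5.000e-02] F [ 0.1  0.3 -0.2] op 0.452 J [ 0.35  0.43  1.81 -0.    0.9   0.4 ]
shift cm (tool) [-0.08  8.2   0.01] 1.9677022520482657
rotvec [-0.    -0.008  0.001]
```

View pics/c5.png

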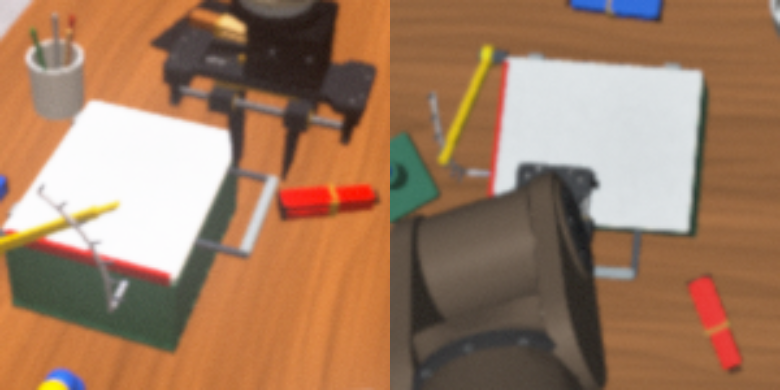

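The fingers are above the bar with the jaws across it. I'll descend.

Request:
move_arm(rows=[{"tx": -0.1, "ty": 1.5, "tz": 0, "rx": 0, "ry": 0, "rz": 0, "grip": 45}, {"tx": 0, "ty": 2.0, "tz": 0, "rx": 0, "ry": 0, "rz": 0, "grip": 45}, {"tx": 0, "ty": 2.0, "tz": 0, "rx": 0, "ry": 0, "rz": 0, "grip": 45}, {"tx": 0, "ty": 1.5, "tz": 0, "rx": 0, "ry": 0, "rz": 0, "grip": 45}, {"tx": 0, "ty": 0.8, "tz": 0, "rx": 0, "ry": 0, "rz": 0, "grip": 45}, {"tx": 0, "ty": 0.3, "tz": 0, "rx": 0, "ry": 0, "rz": 0, "grip": 45}, {"tx": 0, "ty": 0, "tz": 0, "rx": 0, "ry": 0, "rz": 0, "grip": 45}, {"tx": 0, "ty": 0, "tz": 0, "rx": 0, "ry": 0, "rz": 0, "grip": 45}])

```text
t: 11.78
eef_pos: [485.6, 247.0, 107.3]
tcp_rot: [-1.571, -0.001, -0.044]
ft_force: [-0.2, 0.2, -0.1]
opening: 0.453
```

```bash
python3 go.py 485.5 247 106;  python3 - <<'E'
from h import *
q,_=save('side','s6')
cv2.imwrite('pics/c6.png',cv2.resize(q[170:320,180:330],None,fx=4,fy=4))
E
```

```text
t 11.78 pos [485.6 247.  107.3] rot [-1.571e+00 -1.000e-03 -4.400e-02] F [-0.2  0.2 -0.1] op 0.453 J [ 0.35  0.54  1.88 -0.    0.71  0.39]
shift cm (tool) [-0.01  0.13  0.  ] 0.030593443238254678
```

View pics/c6.png

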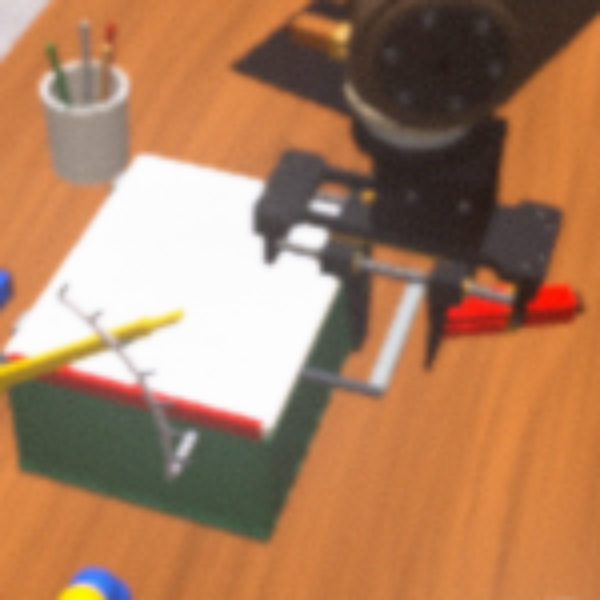

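The fingers straddle the bar. I'll close on it.

Request:
move_arm(rows=[{"tx": 0, "ty": 0, "tz": 0, "rx": 0, "ry": 0, "rz": 0, "grip": 0}, {"tx": 0, "ty": 0, "tz": 0, "rx": 0, "ry": 0, "rz": 0, "grip": 0}, {"tx": 0, "ty": 0, "tz": 0, "rx": 0, "ry": 0, "rz": 0, "grip": 0}, {"tx": 0, "ty": 0, "tz": 0, "rx": 0, "ry": 0, "rz": 0, "grip": 0}, {"tx": 0, "ty": 0, "tz": 0, "rx": 0, "ry": 0, "rz": 0, "grip": 0}, {"tx": 0, "ty": 0, "tz": 0, "rx": 0, "ry": 0, "rz": 0, "grip": 0}, {"tx": 0, "ty": 0, "tz": 0, "rx": 0, "ry": 0, "rz": 0, "grip": 0}, {"tx": 0, "ty": 0, "tz": 0, "rx": 0, "ry": 0, "rz": 0, "grip": 0}])

```text
t: 12.5
eef_pos: [484.6, 246.9, 106.5]
tcp_rot: [-1.571, 0.001, -0.045]
ft_force: [-5.4, 0.8, 2.3]
opening: 0.118
```

```bash
python3 go.py 485.5 247 106; python3 -c "
import numpy as np
for N in(12,):
  t=np.linspace(0,.64,N+1); x=-230*np.cos(t); z=230*np.sin(t); print(np.round(np.diff(x)/10,2),np.round(np.diff(z)/10,2),x[-1]+230,z[-1])"
```

```text
t 12.5 pos [484.6 246.9 106.5] rot [-1.571e+00  1.000e-03 -4.500e-02] F [-5.4  0.8  2.3] op 0.118 J [0.35 0.54 1.88 0.   0.71 0.39]
shift cm (tool) [0.08 0.05 0.02] 0.024324049729858205
[0.03 0.1  0.16 0.23 0.29 0.35 0.42 0.48 0.54 0.6  0.65 0.71] [1.23 1.22 1.22 1.21 1.19 1.17 1.15 1.13 1.1  1.07 1.04 1.  ] 45.51797568661269 137.3549515133502
```

Request:
move_arm(rows=[{"tx": 0.03, "ty": -1.2, "tz": 0, "rx": 0, "ry": 0, "rz": 0, "grip": 0}, {"tx": 0.1, "ty": -1.2, "tz": 0, "rx": 0, "ry": 0, "rz": 0, "grip": 0}, {"tx": 0.16, "ty": -1.2, "tz": 0, "rx": 0, "ry": 0, "rz": 0, "grip": 0}, {"tx": 0.23, "ty": -1.2, "tz": 0, "rx": 0, "ry": 0, "rz": 0, "grip": 0}, {"tx": 0.29, "ty": -1.2, "tz": 0, "rx": 0, "ry": 0, "rz": 0, "grip": 0}, {"tx": 0.35, "ty": -1.2, "tz": 0, "rx": 0, "ry": 0, "rz": 0, "grip": 0}, {"tx": 0, "ty": 0, "tz": 0, "rx": 0, "ry": 0, "rz": 0, "grip": 0}, {"tx": 0, "ty": 0, "tz": 0, "rx": 0, "ry": 0, "rz": 0, "grip": 0}])

```text
t: 13.17
eef_pos: [497.2, 246.4, 178.2]
tcp_rot: [-1.571, -0.001, -0.045]
ft_force: [4.9, 1.3, -7.5]
opening: 0.119
```

```bash
python3 go.py 531 245 243;  python3 - <<'E'
from h import *
q,_=save('side','s7')
cv2.imwrite('pics/c7.png',cv2.resize(q[170:320,180:330],None,fx=4,fy=4))
E
```

```text
t 13.17 pos [497.2 246.4 178.2] rot [-1.571e+00 -1.000e-03 -4.500e-02] F [ 4.9  1.3 -7.5] op 0.119 J [ 0.34  0.46  1.8  -0.    0.89  0.39]
shift cm (tool) [ 3.39 -6.48  0.02] 1.7532807352789606
```

View pics/c7.png

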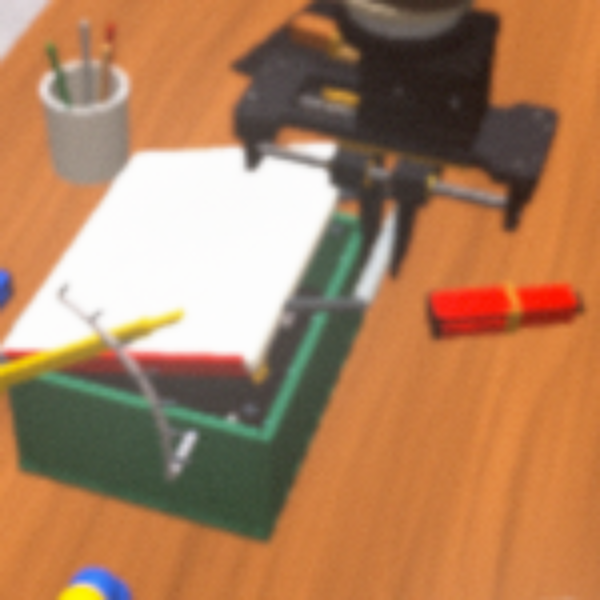

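The lid is rising with the bar firmly gripped. I'll continue along the arc.

Request:
move_arm(rows=[{"tx": 0.42, "ty": -1.15, "tz": 0, "rx": 0, "ry": 0, "rz": 0, "grip": 0}, {"tx": 0.48, "ty": -1.13, "tz": 0, "rx": 0, "ry": 0, "rz": 0, "grip": 0}, {"tx": 0.54, "ty": -1.1, "tz": 0, "rx": 0, "ry": 0, "rz": 0, "grip": 0}, {"tx": 0.6, "ty": -1.07, "tz": 0, "rx": 0, "ry": 0, "rz": 0, "grip": 0}, {"tx": 0.65, "ty": -1.04, "tz": 0, "rx": 0, "ry": 0, "rz": 0, "grip": 0}, {"tx": 0.7, "ty": -1.0, "tz": 0, "rx": 0, "ry": 0, "rz": 0, "grip": 0}, {"tx": 0, "ty": 0, "tz": 0, "rx": 0, "ry": 0, "rz": 0, "grip": 0}, {"tx": 0, "ty": 0, "tz": 0, "rx": 0, "ry": 0, "rz": 0, "grip": 0}])

```text
t: 13.88
eef_pos: [530.1, 245.0, 242.1]
tcp_rot: [-1.571, 0.002, -0.045]
ft_force: [0.6, 3.2, -9.5]
opening: 0.118
```

```bash
cat > fin.py <<'E'
import sys
from h import *
tag=sys.argv[1]
q,ds=save('side','s'+tag); S=cloud('side',ds); p,dt=save('top','t'+tag)
cv2.imwrite('pics/c%s.png'%tag,cv2.resize(q[120:320,150:350],None,fx=3,fy=3))
hv=cv2.cvtColor(q,cv2.COLOR_BGR2HSV); v,u=np.mgrid[0:384,0:512]
bx=np.array([np.cos(-.042),np.sin(-.042),0]);by=np.array([-bx[1],bx[0],0]); o=np.array([626,242,0])
L=np.stack([(S-o)@bx,(S-o)@by,S[...,2]],-1)
def fit(m,n):
    Q=L[m][:,[0,2]]; 
    for _ in range(3):
        c=Q.mean(0);U=np.linalg.svd(Q-c,full_matrices=False)[2]; r=abs((Q-c)@U[1]); Q=Q[r<max(3,2*r.std())]
    a=U[0]*(1 if U[0][0]<0 else -1); print(n,len(Q),'angle',round(np.arctan2(a[1],-a[0])*-1 if False else np.arctan2(a[1],-a[0]),4),'c',c.round(1), 'offset from hinge', round(float((np.array([90,106])-c)@U[1]),1))
base=(ds>0)&(u>150)&(u<300)&(v>150)&(v<300)
fit(base&(hv[...,1]<50)&(hv[...,2]>140)&(L[...,2]>100)&(abs(L[...,1])<105)&(L[...,0]>-130)&(L[...,0]<85),'lid')
fit(base&(hv[...,0]>20)&(hv[...,0]<35)&(hv[...,1]>150)&(L[...,2]>95)&(abs(L[...,1]-130)<25),'ptr')
E
python3 go.py 531 245 243; python3 fin.py 8
```

```text
t 13.88 pos [530.1 245.  242.1] rot [-1.571  0.002 -0.045] F [ 0.6  3.2 -9.5] op 0.118 J [0.32 0.42 1.65 0.   1.07 0.36]
shift cm (tool) [ 0.09 -0.09  0.01] 0.030532883954626663
lid 1851 angle 0.6141 c [  6.7 172.4] offset from hinge 6.3
ptr 151 angle 0.6438 c [ 16.7 163.6] offset from hinge 2.1
```

View pics/c8.png

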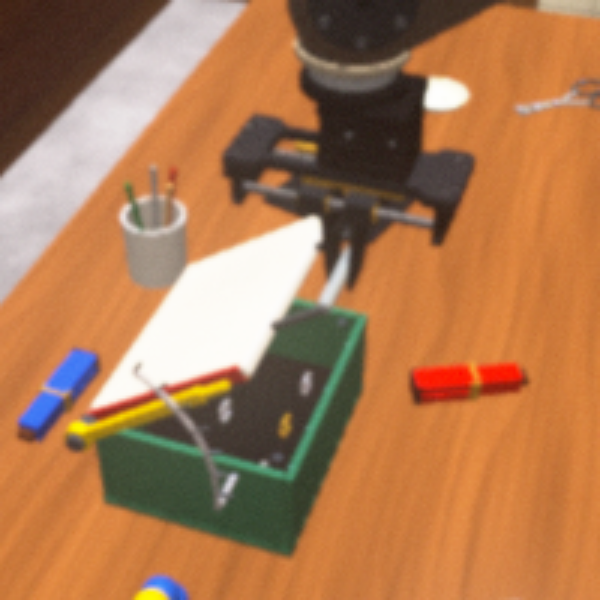

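The side view shows the lid edge parallel to the pointer. The fits give 0.614 for the lid by camera (0.633 from the TCP height) and about 0.64 for the pointer. I'll nudge up about 0.014 rad and hold.

Request:
move_arm(rows=[{"tx": 0.1, "ty": -0.14, "tz": 0, "rx": 0, "ry": 0, "rz": 0, "grip": 0}, {"tx": 0.1, "ty": -0.14, "tz": 0, "rx": 0, "ry": 0, "rz": 0, "grip": 0}, {"tx": 0, "ty": 0, "tz": 0, "rx": 0, "ry": 0, "rz": 0, "grip": 0}, {"tx": 0, "ty": 0, "tz": 0, "rx": 0, "ry": 0, "rz": 0, "grip": 0}, {"tx": 0, "ty": 0, "tz": 0, "rx": 0, "ry": 0, "rz": 0, "grip": 0}, {"tx": 0, "ty": 0, "tz": 0, "rx": 0, "ry": 0, "rz": 0, "grip": 0}, {"tx": 0, "ty": 0, "tz": 0, "rx": 0, "ry": 0, "rz": 0, "grip": 0}, {"tx": 0, "ty": 0, "tz": 0, "rx": 0, "ry": 0, "rz": 0, "grip": 0}, {"tx": 0, "ty": 0, "tz": 0, "rx": 0, "ry": 0, "rz": 0, "grip": 0}, {"tx": 0, "ty": 0, "tz": 0, "rx": 0, "ry": 0, "rz": 0, "grip": 0}])

```text
t: 14.82
eef_pos: [532.7, 244.9, 245.6]
tcp_rot: [-1.571, 0.0, -0.045]
ft_force: [4.5, 4.1, -12.7]
opening: 0.119
```

```bash
python3 go.py 531 245 243; python3 fin.py 9; python3 - <<'E'
import cv2,numpy as np
from h import *
d=np.load('pics/t9.npy');p=cv2.imread('pics/t9.png');P=cloud('top',d)
hs=cv2.cvtColor(p,cv2.COLOR_BGR2HSV);v,u=np.mgrid[0:384,0:512]
# pad clamp check
m=(d>0)&(u>275)&(u<355)&(v>150)&(v<230)&(P[...,2]>20)&(P[...,2]<45)&(hs[...,1]>70)
Q=P[m];print('clamp',len(Q),cv2.minAreaRect(Q[:,:2].astype(np.float32)),np.percentile(Q[:,2],[5,50,95]))
cv2.imwrite('pics/tt9.png',p)
E
```

```text
t 14.82 pos [532.7 244.9 245.6] rot [-1.571  0.    -0.045] F [  4.5   4.1 -12.7] op 0.119 J [0.32 0.42 1.64 0.   1.08 0.36]
shift cm (tool) [-0.17  0.26  0.01] 0.0751068167476256
lid 1778 angle 0.6322 c [  7.9 174.1] offset from hinge 6.4
ptr 154 angle 0.6414 c [ 18.1 162.6] offset from hinge -2.3
clamp 318 ((637.6218872070312, -204.55618286132812), (28.577800750732422, 118.5196533203125), 78.17265319824219) [23.86889598 29.04562368 32.98735829]
```

View pics/tt9.png

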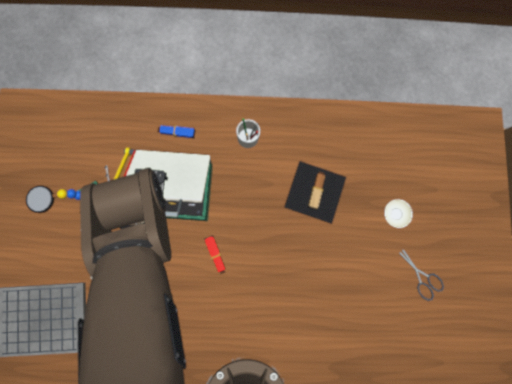

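View pics/c9.png

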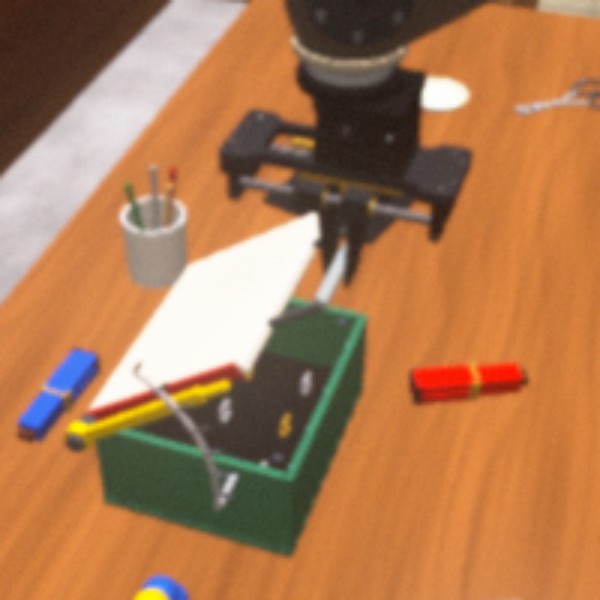

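The clamp lies flat on the pad at (316,191), the bystanders have not moved, and the lid edge is parallel to the pointer. The fits give 0.632 for the lid and 0.641 for the pointer. I'll hand in.

```bash
python3 -c "
from cell import env
env.job_done(); s=env.state(); print(s['t'],s['eef_pos'],s['ft_force'],s['opening'])"
```

```text
the job is handed in; nothing more can be done
the job is handed in; nothing more can be done
```

I put the wooden clamp on the pad, then gripped the lid's handle bar, lifted the lid to the pointer and handed the job in holding it there. The hand-in gave no verdict. My state printout afterwards came back empty, so the checks below are from just before it, at about 15 s of the 64 s.

- **Clamp:** it lies flat and released at about (638, −205) mm, about 6 mm from the pad's centre. Its top is 29 mm above the bench, as expected for a clamp lying on the 6 mm pad.
- **Lid:** the camera fit puts it at 0.632 rad against 0.641 rad for the pointer, well inside the 0.07 tolerance. The bar is gripped with about 13 N pulling down on the tool.
- **Estimates that differed slightly:** the gripper's height gives the lid about 0.65 rad, and the first top-view fit gave the pointer 0.632 rad. All of these agree to within about 0.02 rad.
- **Surroundings:** the pointer, tool cup and dish look unmoved in the last pictures. The magnifier's foot was hidden by the arm, but the parts I could see had not moved.

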